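# Press the toy tram into its cutout in the presentation case

### The job

Pack the green toy tram with the white roof into the open case on the toy stall: set it upright in the long, round-ended cutout, either way round, and press it firmly down past the rubber grips until it sits fully home on the cutout's yellow floor, then let go. Leave the yellow bus and the blue van where they are.

Things in the scene. Friction and masses are not known exactly. Their poses are not given: they have to be found in the camera images.
- tram: Green rigid toy tram, white flat roof, rounded ends (both alike), 120 mm long (x), 38 mm wide (y), 62 mm high, vertical sides, about 0.18 kg, standing on the table. Origin: centre of its underside, z up. Seated, its upper 38 mm stand above the insert, so grip it across the width in its upper half.
- cutout (a point): Centre of the yellow floor, 6 mm above the table, of the long round-ended cutout in the grey insert of the fixed black case; 140 mm long (x), 58 wide (y), 24 deep, insert top at 30 mm. Sprung black grips lean in from both long sides, 28 mm apart below: a tram just set down stops 12 mm high; a push of about 7 N (15 off-centre) seats it. On the +y side: a smaller cutout, a red top 64 mm high.
- bus: Yellow toy bus, 100 mm long (x), 46 mm wide, 58 mm high, standing on the table; bystander, not to be disturbed. Origin: centre of its underside.
- van: Blue toy van with a white cab, 84 mm long (x), 44 mm wide, 53 mm high, standing on the table; bystander, not to be disturbed. Origin: centre of its underside.
Things that resemble listed ones, but are neither listed nor needed, are in the scene too. What is shaped like the tram but orange or turquoise is not meant.

How it is judged:
By the outcome, as a careful person would: the job done as asked, in the order asked, and still so for the second after the job is handed in, with the robot touching nothing.
It also fails if it takes over 38 s, if anything falls off the work surface, if the arm or the gripper's body presses on something with over 40 N, if the wrist force passes 120 N, or if a joint passes its speed limit or range.

### The arm

A 7-joint arm with a two-finger parallel gripper is mounted at the origin on the work surface. World frame = base frame: x ahead of the robot, y to its left, z up, the work surface at z = 0. Lengths are in m, angles in rad, forces in N, time in s.
With the tool pointing down it reaches from about 0.425 to 1.025 m from the base axis. Payload 9.4 kg.
Tool frame: the origin (TCP) lies at the very end of the fingers, on their centre line; the grasp point (between the pads) lies 19 mm behind it; y points along the fingers, z is the direction in which the jaws open and shut, and the axes are right-handed (so a half turn about y gives the same grasp; the last joint's range is limited). The gripper opens to 85 mm and grips with 20 to 120 N. Pads are 22 mm wide; open, the fingers measure 114 mm over their backs; the gripper's body (76 mm by 85 mm) begins 54 mm behind the grasp point. The pads swing forward as they close: fully open they stand 13 mm farther back than shut.
Start: joints at [-1.213, 0.599, -0.003, 1.599, 0.002, 0.943, -0.08], TCP at [0.305, 0.658, 0.231] pointing down, gripper open.
Joint ranges: [-2.57, 2.57], [-0.35, 1.97], [-1.29, 1.29], [0.11, 2.56], [-1.05, 4.19], [0.11, 1.86], [-2.63, 2.63]. Speed limits (rad/s): [2.22, 2.22, 3.01, 3.01, 3.14, 3.14, 3.14].

### API

Orientations are given as a unit quaternion [x, y, z, w].
In Python, from plant import ctrl, cams, nets gives the robot as it stands. The module is installed in compiled form; this text tells all that it offers. Calls block until the motion is done:
- ctrl.movep(position, orientation): joint-space move of the TCP to a pose.
- ctrl.move_l(position, frame=None, velocity=0.15, until_force=None): straight line of the TCP; frame=None keeps the orientation; velocity is the mean speed in m/s. With until_force (N) it stops when the force on the tool has changed by that much, and returns True; else False.
- ctrl.movej(angles): joint-space move.
- ctrl.grip(opening, squeeze=None): finger opening in m; squeeze is the grip in N (None keeps the last); returns when the fingers have stopped.
- ctrl.sleep(seconds).
- ctrl.inverse_kinematics(position, orientation): joint angles nearest the present ones, or None.
- cams.camera(name): name is "scene" or "side" or "wrist"; returns (picture, depth): 384x512x3 uint8, blue, green, red; 384x512 float32, m along the optical axis (not along the pixel's ray), 0 where there is no reading.
- cams.calibration(name): a dict with "camera_matrix" (3x3 intrinsics, pixels), "rvec" (rotation vector, rad) and "tvec" (3), from world to camera coordinates, as OpenCV has them; the wrist camera has in their place "tool_from_camera" (4x4, takes a point from camera to tool coordinates, whose origin is the TCP and whose axes are the tool frame's). Camera axes: x right, y down, z forward; pixel columns grow to the right and rows downward; lengths in m; the calibration is good to about 2 mm. A picture is of the moment at which its call begins: read the wrist's pose just before it. calibration takes no time and is no camera call.
A pose or a line that the arm cannot do raises ctrl.MotionError and nothing moves.
- ctrl.sign_off(): hands the job in, once; it reports no verdict.
Trained networks look in the newest picture that a camera, given by its name, has taken for a name from the list of things; names that differ only in an ending like _2 or _b are one class to them, and where a whole thing is asked for, a point or a joint stands for the part that bears it (a point fixed in the world has none). Each returns a list of dicts, best first, with "confidence" (0 to 1); they miss things now and then, are a little off and sometimes report something else, mostly with a low value. They report only what shows in the picture. A call takes as long as a camera call. They do not tell look-alikes from the thing itself.
- nets.outline_of(camera, name): "mask" (384x512 bool, what is visible of it) and "rect" ([left, top, width, height] in pixels, round what is visible of it).
Readings, each from a call of its own:
- ctrl.current_clock(): time.
- ctrl.current_q(): joint angles.
- ctrl.current_dq(): joint speeds.
- ctrl.current_joint_torque(): joint torques, N m.
- ctrl.current_eef_pos(): TCP position.
- ctrl.current_tool_rot(): TCP orientation.
- ctrl.current_force(): force on the tool from outside, world axes, zero at the start.
- ctrl.current_wrist_torque(): the same for the moment, N m.
- ctrl.current_width(): finger opening in m.
Only numpy, scipy, OpenCV 4.12 (cv2) and the standard library are available. Lean on these libraries where they do the work, as an engineer would, in place of code of your own. Each camera call takes 0.05 s, during which the arm holds its last target.

## Working session

There is one attempt and no reset: what is moved stays moved. The work goes in short steps, each a Python script; the robot and the scene stay as the last script left them, time stands still between calls to the robot, and variables do not carry over. Pictures are saved under pics/ and viewed, and the job is handed in when it is done.

```bash
mkdir -p pics; cat > h.py <<'E'
import numpy as np, cv2
from plant import ctrl, cams, nets
def T(name):
    c=cams.calibration(name); K=np.array(c["camera_matrix"])
    R,_=cv2.Rodrigues(np.array(c["rvec"],float)); t=np.array(c["tvec"],float).ravel()
    return K,R,t
def cloud(depth,name):
    K,R,t=T(name); v,u=np.mgrid[:384,:512]
    p=np.stack([(u-K[0,2])/K[0,0]*depth,(v-K[1,2])/K[1,1]*depth,depth],-1)
    return (p-t)@R
E
python3 - <<'E'
from h import *
print(ctrl.current_clock(),ctrl.current_tool_rot(),ctrl.current_eef_pos())
for n in ["scene","side"]:
    im,d=cams.camera(n); cv2.imwrite(f"pics/{n}0.png",im); np.savez(f"{n}0.npz",im=im,d=d)
    P=cloud(d,n)
    for o in ["tram","cutout","bus","van"]:
        try: r=nets.outline_of(n,o)
        except Exception as e: print(o,e); continue
        for q in r:
            m=q["mask"]&(d>0); p=P[m]; print(n,o,round(q["confidence"],2),q["rect"],np.median(p,0).round(3),p.max(0).round(3),im[m].mean(0).round())
E
```

```text
0.0 [ 0.69100282 -0.15257066  0.15242309 -0.68993079] [0.3052079  0.65712629 0.23042825]
scene tram 0.68 [150.4, 172.5, 17.9, 46.3] [ 0.512 -0.313  0.06 ] [ 0.533 -0.294  0.065] [117. 152. 140.]
scene tram 0.58 [125.2, 145.6, 50.7, 28.1] [ 0.33  -0.343  0.044] [ 0.419 -0.282  0.066] [  3.  90. 179.]
scene tram 0.56 [131.7, 222.6, 50.6, 46.9] [ 0.667 -0.318  0.05 ] [ 0.699 -0.271  0.065] [115. 133.   9.]
scene cutout 0.96 [307.4, 163.4, 204.6, 75.6] [0.551 0.279 0.017] [0.654 0.586 0.065] [ 75.  94. 104.]
scene bus 0.66 [207.5, 219.3, 27.7, 45.6] [ 0.674 -0.188  0.056] [ 0.702 -0.153  0.061] [ 13. 145. 184.]
scene van 0.57 [232.2, 169.7, 16.9, 37.7] [ 0.475 -0.122  0.037] [ 0.505 -0.094  0.056] [115. 111. 104.]
side tram 0.75 [269.7, 252.7, 64.8, 52.2] [ 0.465 -0.333  0.055] [ 0.567 -0.248  0.065] [130. 170. 142.]
side tram 0.64 [374.0, 224.0, 31.0, 65.5] [ 0.633 -0.344  0.061] [ 0.755 -0.232  0.065] [122. 138.  44.]
side tram 0.56 [204.0, 277.2, 36.6, 87.2] [ 0.314 -0.365  0.062] [ 0.35  -0.254  0.101] [ 34. 115. 202.]
side cutout 0.73 [172.6, 82.9, 128.1, 95.7] [0.538 0.219 0.024] [0.656 0.627 0.065] [ 87. 100. 109.]
side bus 0.87 [325.4, 194.2, 50.4, 34.9] [ 0.641 -0.203  0.05 ] [ 0.726 -0.108  0.061] [ 51. 158. 194.]
side van 0.72 [232.9, 198.1, 43.2, 34.3] [ 0.454 -0.139  0.037] [ 0.519 -0.034  0.056] [114.  97.  80.]
```

View pics/scene0.png

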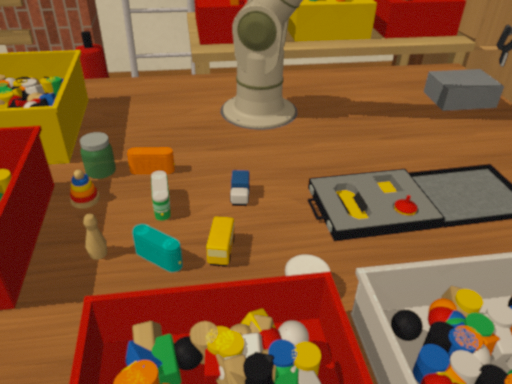

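View pics/side0.png

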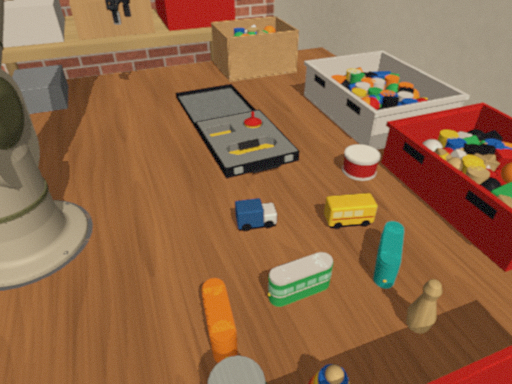

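The scene view shows the green tram with its white roof at (160,195), between the orange (150,160) and turquoise (157,248) look-alikes. The case is at (375,200), with the yellow long cutout at (352,204). The side view agrees: tram at (301,279), cutout at (250,147). Next I fit the poses.

```bash
python3 - <<'E'
from h import *
for n in ["scene","side"]:
    z=np.load(f"{n}0.npz"); im,d=z["im"],z["d"]; P=cloud(d,n)
    def fit(lab,m):
        m=m.astype(np.uint8); k,l,s,c=cv2.connectedComponentsWithStats(m)
        if k<2: print(lab,'none'); return
        for i in np.argsort(-s[1:,4])[:2]+1:
            p=P[l==i]; r=cv2.minAreaRect((p[:,:2]*1000).astype(np.float32))
            print(n,lab,s[i,4],c[i].round(),np.round(r[0]),np.round(r[1]),round(r[2],1),"zmed",p[:,2].mean().round(4))
    X,Y,Z=P[...,0],P[...,1],P[...,2]
    fit("roof",(d>0)&(abs(X-.5)<.1)&(abs(Y+.315)<.1)&(Z>.057)&(Z<.075)&(im.min(-1)>110))
    fit("tramall",(d>0)&(abs(X-.5)<.09)&(abs(Y+.31)<.08)&(Z>.02)&(Z<.075)&((im.min(-1)>110)|((im[...,1]>1.3*im[...,2].astype(float)))))
    hsv=cv2.cvtColor(im,cv2.COLOR_BGR2HSV)
    box=(d>0)&(X>.35)&(X<.75)&(Y>.1)&(Y<.45)
    fit("yellow",box&(hsv[...,0]>20)&(hsv[...,0]<35)&(hsv[...,1]>150)&(Z<.03))
    fit("insert",box&(Z>.024)&(Z<.036)&(hsv[...,1]<60)&(hsv[...,2]>70))
    fit("red",box&(Z>.04))
    fit("low",box&(Z>-.005)&(Z<.018)&(hsv[...,1]>100)&(hsv[...,0]>20))
    fit("sunk",box&(Z>-.0)&(Z<.025)&(X>.46)&(X<.64)&(Y>.18)&(Y<.34))
    a={"scene":(290,150,512,245),"side":(165,75,310,185)}[n]
    cr=im[a[1]:a[3],a[0]:a[2]]; cv2.imwrite(f"pics/crop_{n}.png",cv2.resize(cr,None,fx=3.4,fy=3.4,interpolation=cv2.INTER_CUBIC))
E
```

```text
scene roof 416 [159. 185.] [ 470. -315.] [118.  36.] 3.9 zmed 0.0618
scene tramall 589 [160. 191.] [ 472. -316.] [120.  36.] 3.1 zmed 0.0558
scene yellow 425 [351. 204.] [544. 143.] [144.  53.] 3.4 zmed 0.0081
scene yellow 151 [386. 186.] [490. 255.] [44. 82.] 67.3 zmed 0.0074
scene insert 3188 [384. 199.] [542. 214.] [207. 233.] 1.7 zmed 0.03
scene red 150 [406. 203.] [592. 255.] [41. 39.] 84.4 zmed 0.0462
scene low 418 [351. 204.] [532. 146.] [120.  47.] 2.8 zmed 0.0074
scene low 160 [387. 186.] [475. 262.] [51. 39.] 2.3 zmed 0.007
scene sunk 190 [390. 187.] [489. 263.] [58. 40.] 1.8 zmed 0.01
scene sunk 57 [439. 224.] [638. 321.] [ 5. 39.] 3.5 zmed 0.0122
side roof 1137 [301. 268.] [ 472. -317.] [116.  37.] 3.8 zmed 0.0621
side tramall 1988 [300. 275.] [ 471. -318.] [118.  40.] 3.1 zmed 0.0528
side yellow 151 [252. 149.] [555. 156.] [122.  24.] 3.4 zmed 0.008
side yellow 44 [221. 133.] [499. 271.] [59. 16.] 1.1 zmed 0.0072
side insert 1989 [241. 133.] [545. 213.] [204. 233.] 2.0 zmed 0.0304
side red 84 [253. 119.] [593. 250.] [35. 34.] 86.2 zmed 0.0469
side low 185 [251. 149.] [553. 157.] [127.  28.] 2.0 zmed 0.008
side low 63 [220. 133.] [499. 272.] [65. 19.] 4.0 zmed 0.0072
side sunk 192 [220. 130.] [496. 265.] [39. 72.] 89.6 zmed 0.0138
side sunk 4 [244. 125.] [574. 277.] [11.  1.] 39.1 zmed 0.0177
```

View pics/crop_scene.png

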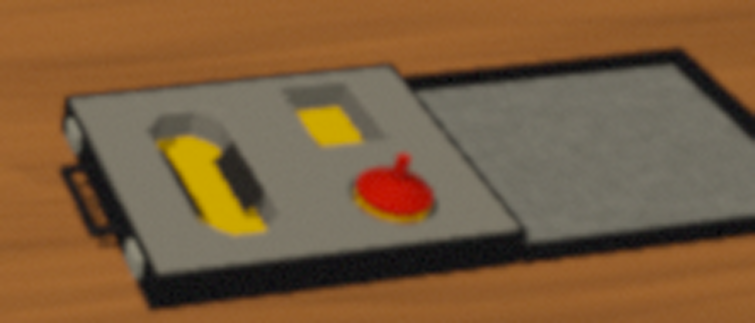

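View pics/crop_side.png

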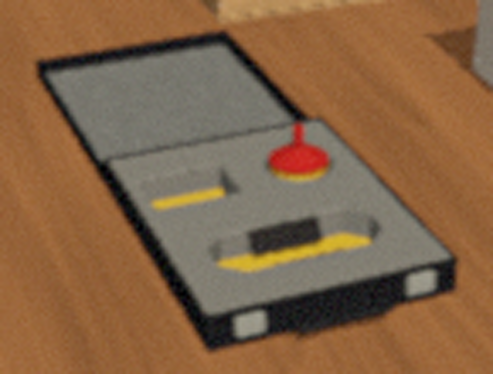

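Both cameras put the tram at about (0.471,-0.316) with yaw about 3.5° and the roof at 62 mm, which matches the given size. They put the cutout near (0.545,0.15). I'll look down at the cutout with the wrist camera before moving the tram.

```bash
cat >> h.py <<'E'
from scipy.spatial.transform import Rotation as Ro
def quat(yaw,tilt=0):
    c,s=np.cos(yaw),np.sin(yaw)
    return Ro.from_matrix(np.array([[c,0,-s],[s,0,c],[0,-1,0]],float)).as_quat()
def wrist(save):
    p=np.array(ctrl.current_eef_pos()); q=ctrl.current_tool_rot()
    im,d=cams.camera("wrist"); c=cams.calibration("wrist")
    A=np.eye(4); A[:3,:3]=Ro.from_quat(q).as_matrix(); A[:3,3]=p
    M=A@np.array(c["tool_from_camera"]); K=np.array(c["camera_matrix"])
    cv2.imwrite(f"pics/{save}.png",im); np.savez(save+".npz",im=im,d=d,M=M,K=K)
    return im,d,M,K
def wcloud(d,M,K):
    v,u=np.mgrid[:384,:512]
    p=np.stack([(u-K[0,2])/K[0,0]*d,(v-K[1,2])/K[1,1]*d,d],-1)
    return p@M[:3,:3].T+M[:3,3]
E
python3 - <<'E'
from h import *
c=cams.calibration("wrist"); print(np.round(c["tool_from_camera"],3))
ctrl.movep([0.5,0.15,0.28],quat(np.radians(3)))
print(ctrl.current_clock(),ctrl.current_q(),ctrl.current_eef_pos())
im,d,M,K=wrist("w1")
print(M[:3,3],M[:3,2])
E
```

```text
[[ 0.001  0.962  0.274 -0.069]
 [-0.    -0.274  0.962 -0.143]
 [ 1.    -0.001 -0.    -0.   ]
 [ 0.     0.     0.     1.   ]]
2.4667 [-0.39094449  0.2984211  -0.01384739  2.00329409  0.00507693  0.83974066
  1.21662842] [0.50007156 0.1509563  0.27993746]
[0.43068347 0.14727591 0.42304564] [ 0.27378467  0.01427011 -0.96168515]
```

View pics/w1.png

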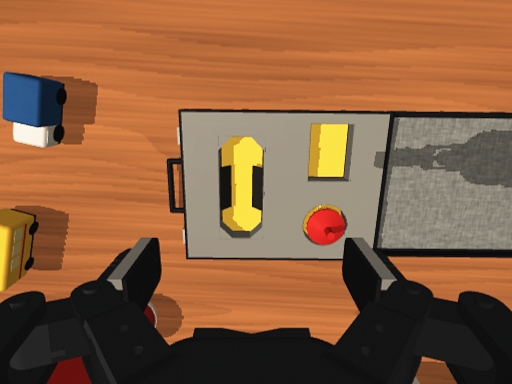

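The wrist view shows the whole case: the long cutout at (242,186) with black grips on both sides, the small cutout at (328,151) and the red top at (324,225).

```bash
python3 - <<'E'
from h import *
z=np.load("w1.npz"); im,d,M,K=[z[k] for k in("im","d","M","K")]
P=wcloud(d,M,K)
def onplane(uv,h):
    r=np.c_[(uv[:,0]-K[0,2])/K[0,0],(uv[:,1]-K[1,2])/K[1,1],np.ones(len(uv))]@M[:3,:3].T
    s=(h-M[2,3])/r[:,2]; return M[:3,3]+r*s[:,None]
Z=P[...,2]; print("insert z",np.median(Z[130:240,195:212]),"yellow",np.median(Z[170:200,238:248]))
for th in(.022,.025,.027):
    m=((Z<th)&(d>0)).astype(np.uint8); w=np.zeros_like(m); w[120:250,205:275]=1; m&=w
    # include grips (dark)
    m|=((im.max(-1)<60).astype(np.uint8)&w)
    m=cv2.morphologyEx(m,cv2.MORPH_CLOSE,np.ones((3,3)))
    cs,_=cv2.findContours(m,0,1); c=max(cs,key=cv2.contourArea)[:,0].astype(float)
    print(cv2.boundingRect(c.astype(np.int32)))
    q=onplane(c,.03); r=cv2.minAreaRect((q[:,:2]*1000).astype(np.float32)); print(th,r)
hsv=cv2.cvtColor(im,cv2.COLOR_BGR2HSV)
m=((hsv[...,0]>18)&(hsv[...,0]<36)&(hsv[...,1]>150)).astype(np.uint8); m[:, :212]=0;m[:,272:]=0
k,l,s,c=cv2.connectedComponentsWithStats(m); i=1+np.argmax(s[1:,4]); v,u=np.nonzero(l==i)
q=onplane(np.c_[u,v].astype(float),.006); print("floor",cv2.minAreaRect((q[:,:2]*1000).astype(np.float32)))
# grips: yellow strip between grips, middle rows
for row in (176,186,196):
    us=np.nonzero(l[row]==i)[0]; e=np.array([[us.min()-.5,row],[us.max()+.5,row]]); print(row,us.min(),us.max(),onplane(e,.006).round(4)[:,:2].tolist(), onplane(e,.018).round(4)[:,:2].tolist())
# case edge orientation via insert
m=((Z>.026)&(Z<.036)&(hsv[...,1]<60)&(hsv[...,2]>60)).astype(np.uint8); m[:,385:]=0
k,l,s,c=cv2.connectedComponentsWithStats(m); i=1+np.argmax(s[1:,4]); q=P[l==i]; print("insert",cv2.minAreaRect((q[:,:2]*1000).astype(np.float32)))
E
```

```text
insert z 0.030852837519955656 yellow 0.007556236542056727
(219, 137, 45, 100)
0.022 ((544.3411865234375, 139.31983947753906), (137.11233520507812, 57.733734130859375), 2.4594147205352783)
(219, 137, 45, 101)
0.025 ((545.02099609375, 139.39016723632812), (138.4336700439453, 57.76457595825195), 2.5655677318573)
(219, 137, 45, 101)
0.027 ((545.0857543945312, 139.40042114257812), (138.55630493164062, 57.77005386352539), 2.5844733715057373)
floor ((546.450439453125, 139.50311279296875), (135.8732452392578, 56.723426818847656), 2.499265193939209)
176 231 252 [[0.5335, 0.1236], [0.5319, 0.1542]] [[0.5305, 0.1242], [0.529, 0.154]]
186 231 252 [[0.548, 0.1241], [0.5464, 0.155]] [[0.5446, 0.1247], [0.543, 0.1548]]
196 231 251 [[0.5627, 0.1246], [0.5612, 0.1544]] [[0.5589, 0.1252], [0.5574, 0.1542]]
insert ((542.9451293945312, 194.261962890625), (201.82249450683594, 261.0447082519531), 2.4089431762695312)
```

Cutout centre is (0.5455, 0.1394) with yaw 2.5°. The fitted outline is 138.5x57.8 mm against 140x58 given. Next, a wrist look at the tram.

```bash
python3 - <<'E'
from h import *
ctrl.movep([0.46,-0.316,0.24],quat(np.radians(3.5)))
im,d,M,K=wrist("w2"); P=wcloud(d,M,K); X,Y,Z=P[...,0],P[...,1],P[...,2]
m=((d>0)&(abs(X-.47)<.09)&(abs(Y+.316)<.05)&(Z>.055)&(Z<.072)).astype(np.uint8)
k,l,s,c=cv2.connectedComponentsWithStats(m); i=1+np.argmax(s[1:,4]); q=P[l==i]
print(c[i],cv2.minAreaRect((q[:,:2]*1000).astype(np.float32)),q[:,2].mean(),ctrl.current_clock(),ctrl.current_q()[6])
E
```

```text
[249.18901224 171.97068033] ((468.7203369140625, -316.5593566894531), (117.53082275390625, 37.95793533325195), 2.571214199066162) 0.062289821617499845 4.2833 2.23245722953953
```

View pics/w2.png

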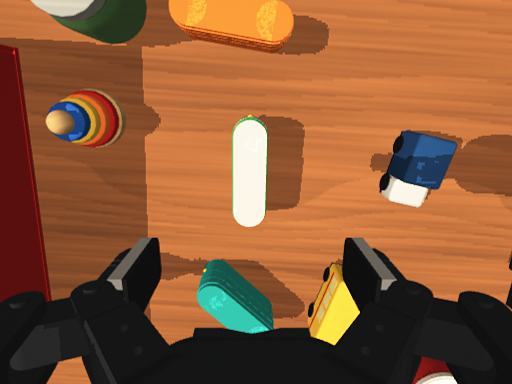

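The wrist view shows the white roof at (249,172), clear of its neighbours. Fit: (0.470,-0.316), yaw about 3°, roof 62 mm. I'll grasp it now.

```bash
python3 - <<'E'
from h import *
ctrl.movep([0.470,-0.316,0.12],quat(np.radians(3)))
print(ctrl.move_l([0.470,-0.316,0.030],velocity=0.12,until_force=8),ctrl.current_eef_pos())
ctrl.grip(0.03,60); print("w",ctrl.current_width())
ctrl.move_l([0.470,-0.316,0.17],velocity=0.15)
print("w",ctrl.current_width(),ctrl.current_force(),ctrl.current_clock())
ctrl.movep([0.5455,0.1394,0.17],quat(np.radians(2.5)))
print(ctrl.current_eef_pos(),ctrl.current_clock())
im,d,M,K=wrist("w3"); P=wcloud(d,M,K)
im2,d2=cams.camera("side"); cv2.imwrite("pics/side3.png",im2)
m=((im.min(-1)>110)&(P[...,2]>.15)&(d>0)).astype(np.uint8)
k,l,s,c=cv2.connectedComponentsWithStats(m); i=1+np.argmax(s[1:,4]); q=P[l==i]
print(s[i],cv2.minAreaRect((q[:,:2]*1000).astype(np.float32)),np.median(q[:,2]))
E
```

```text
False [ 0.47040065 -0.31630464  0.03078466]
w 0.03689255439191858
w 0.036996238509475046 [-0.97553866  0.33009052 -1.57659001] 7.325
[0.54581683 0.13789215 0.17000214] 9.0167
[  205   129    94   205 16995] ((530.8306274414062, 137.25584411621094), (89.33322143554688, 37.3849983215332), 2.240605354309082) 0.20201218940597696
```

View pics/w3.png

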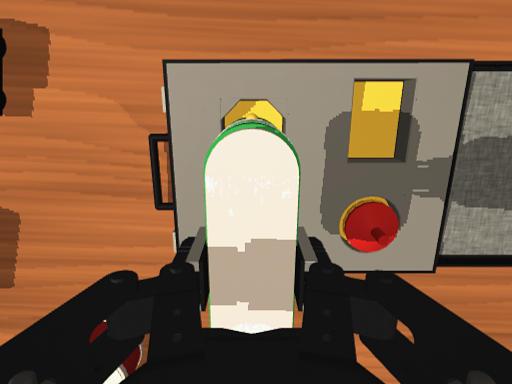

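View pics/side3.png

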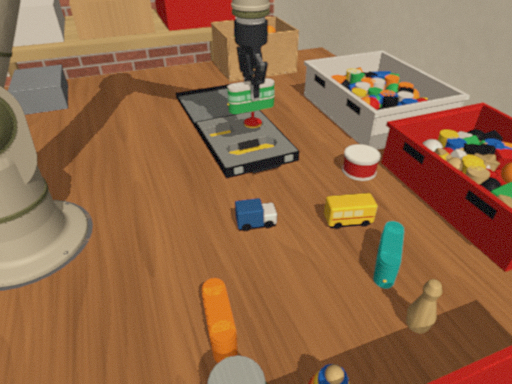

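The tram is held upright and level: roof z 0.202, so the underside is 30 mm below the TCP, and its end fit puts the centre at about x 0.546. I'll lower it and press.

```bash
python3 - <<'E'
from h import *
ctrl.grip(0.03,90)
ctrl.move_l([0.5455,0.1396,0.09],velocity=0.12); print(ctrl.current_eef_pos())
print(ctrl.move_l([0.5455,0.1396,0.054],velocity=0.05,until_force=15),ctrl.current_eef_pos(),ctrl.current_force())
print(ctrl.move_l([0.5455,0.1396,0.0335],velocity=0.02,until_force=30),ctrl.current_eef_pos(),ctrl.current_force(),ctrl.current_width())
ctrl.sleep(.3)
print(ctrl.current_eef_pos(),ctrl.current_force(),ctrl.current_clock())
im,d,M,K=wrist("w4"); P=wcloud(d,M,K)
m=((im.min(-1)>110)&(P[...,2]>.05)&(d>0)).astype(np.uint8)
k,l,s,c=cv2.connectedComponentsWithStats(m); i=1+np.argmax(s[1:,4]); q=P[l==i]
print(s[i],cv2.minAreaRect((q[:,:2]*1000).astype(np.float32)),np.median(q[:,2]))
E
```

```text
[0.54583922 0.13959343 0.09039781]
False [0.54558396 0.13955671 0.05405198] [-0.30913887  0.13655721 -0.88087112]
True [0.54590553 0.13969365 0.03672795] [-0.3009276  -0.11613409  6.928874  ] 0.03622882858578077
[0.54587597 0.13965422 0.03669718] [-0.10649321  0.54084324  6.67369379] 12.1583
[  204   128    95   206 17009] ((530.3780517578125, 138.79356384277344), (88.43052673339844, 37.426544189453125), 2.381695508956909) 0.06857933204175115
```

View pics/w4.png

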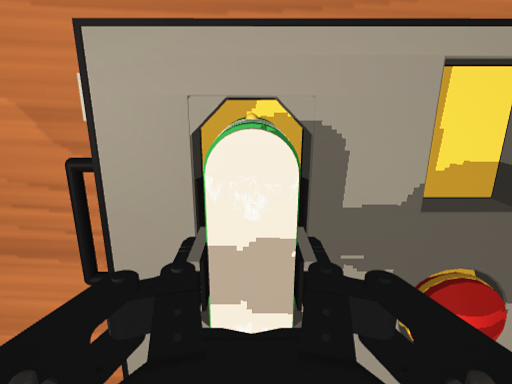

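The roof is at 68.6 mm (68 expected). Contact stopped the push 30 mm above the floor height, which means it is on the floor. I'll release gently, retreat and check.

```bash
python3 - <<'E'
from h import *
ctrl.move_l([0.5459,0.1397,0.0335],velocity=0.02,until_force=25); print(ctrl.current_eef_pos(),ctrl.current_force())
ctrl.grip(0.07)
ctrl.move_l([0.5459,0.1397,0.16],velocity=0.15)
ctrl.movep([0.50,0.14,0.28],quat(np.radians(2.5)))
im,d,M,K=wrist("w5"); P=wcloud(d,M,K); X,Y,Z=P[...,0],P[...,1],P[...,2]
m=((abs(X-.545)<.1)&(abs(Y-.14)<.05)&(Z>.055)&(Z<.1)&(d>0)).astype(np.uint8)
k,l,s,c=cv2.connectedComponentsWithStats(m); i=1+np.argmax(s[1:,4]); q=P[l==i]
print(s[i],cv2.minAreaRect((q[:,:2]*1000).astype(np.float32)),np.median(q[:,2]))
A=np.c_[q[:,:2]-q[:,:2].mean(0),np.ones(len(q))]; print("tilt",np.linalg.lstsq(A,q[:,2],rcond=None)[0])
mi=(abs(Y-.09)<.012)&(abs(X-.545)<.06)&(d>0); print("insert z",np.median(Z[mi]))
a,b=cams.camera("side"); cv2.imwrite("pics/side5.png",a); print(ctrl.current_clock())
E
```

```text
[0.54590271 0.13964264 0.03672547] [-1.25987849  0.54162378  8.86823131]
[ 234  148   32   96 2716] ((544.708984375, 139.5221405029297), (118.9943618774414, 37.84075164794922), 2.130805253982544) 0.06890150820661384
tilt [ 0.01126439 -0.00156685  0.06844214]
insert z 0.3431861801620604
14.4917
```

View pics/w5.png

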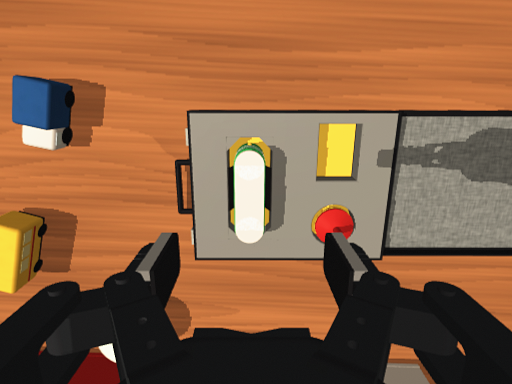

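View pics/side5.png

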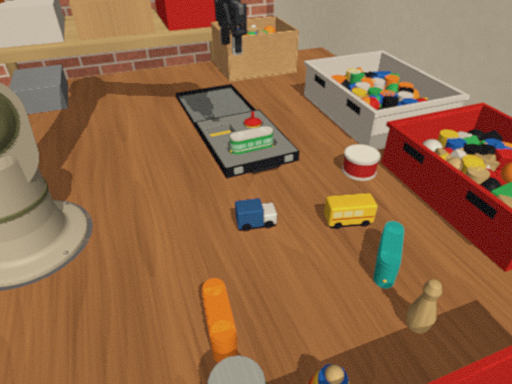

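The view shows the tram in the cutout at (250,196), with roof z 0.0689 and the insert reading 0.8 mm high, so it looks home. The fit hints at a slight tilt along x (0.011), so I'll compare it with the insert plane and the tram on the table to see whether it is camera bias.

```bash
python3 - <<'E'
from h import *
def ld(n):
    z=np.load(n+".npz"); return z["im"],wcloud(z["d"],z["M"],z["K"]),z["d"]
def pl(n,P,m):
    q=P[cv2.erode(m.astype(np.uint8),np.ones((5,5)))>0]; 
    A=np.c_[q[:,:2]-q[:,:2].mean(0),np.ones(len(q))]; c=np.linalg.lstsq(A,q[:,2],rcond=None)[0]; r=q[:,2]-A@c
    k=abs(r)<.002; print(n,k.sum(),np.linalg.lstsq(A[k],q[k,2],rcond=None)[0].round(4),q[:,:2].mean(0).round(3))
im,P,d=ld("w5"); X,Y,Z=P[...,0],P[...,1],P[...,2]
pl("tram now",P,(abs(X-.545)<.1)&(abs(Y-.14)<.05)&(Z>.063)&(Z<.075))
pl("insert",P,(abs(X-.545)<.09)&(Y>.085)&(Y<.31)&(Z>.026)&(Z<.036))
pl("table",P,(d>0)&(Z<.01)&(Y<.05)&(Y>-.03)&(X>.4)&(X<.65))
im,P,d=ld("w2"); X,Y,Z=P[...,0],P[...,1],P[...,2]
pl("tram before",P,(abs(X-.47)<.09)&(abs(Y+.316)<.05)&(Z>.055)&(Z<.072))
pl("table",P,(d>0)&(Z<.01)&(abs(X-.47)<.08)&(Y<-.35)&(Y>-.40))
E
```

```text
tram now 1785 [ 0.0013 -0.0009  0.069 ] [0.542 0.14 ]
insert 10276 [ 0.001  -0.0002  0.0307] [0.536 0.196]
table 7355 [0.0009 0.0006 0.0008] [0.508 0.007]
tram before 2656 [ 0.0009 -0.0021  0.0627] [ 0.465 -0.317]
table 3822 [0.0012 0.0007 0.0008] [ 0.464 -0.375]
```

```bash
python3 -c "
from h import *
ctrl.sign_off(); print(ctrl.current_clock())"
```

```text
the job is handed in; nothing more can be done
the job is handed in; nothing more can be done
```

The green tram is in the long cutout, upright and pressed home, and the gripper has let go and is clear above the case. I handed the job in at about 14.5 s of the 38 s.

- **Placing:** I gripped it across the width in its upper half and lowered it at the cutout centre, about (0.546, 0.140). I then pushed until the force rise reached the 30 N stop.
- **Depth:** The push stopped with the tram's underside at 5.9 mm, where the floor is 6 mm. After release its roof stands 38.3 mm above the insert, where 38 is expected.
- **Level:** A first fit hinted at a slight tilt, but that came from stray edge points. The refit shows the roof parallel to the insert within about 0.05°.
- **Bus and van:** They stand in the same places in the side pictures before and after. I compared these by eye only.
- **Disagreement:** Distance readings ran about 0.8 mm high on every surface, so I compared heights against the insert and table rather than taking them as absolute. The scene and side cameras put the cutout centre 4 to 18 mm farther towards +y, because its rim hid part of the floor. I used the wrist camera's fit, which matched the given cutout size.

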